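# Find the full reagent bottle by weight and stand it in the issue tray

## Robot

A 6-joint arm with a two-finger parallel gripper is mounted at the origin on the work surface. World frame = base frame: x ahead of the robot, y to its left, z up, the work surface at z = 0. Lengths are in m, angles in rad, forces in N, time in s.
With the tool pointing down it reaches from about 0.35 to 0.85 m from the base axis. Payload 8.1 kg.
Tool frame: the origin (TCP) lies on the front face of the gripper's body, between the roots of the fingers; the fingertips stand 84 mm ahead of it and the grasp point (between the pads) lies 65 mm ahead of it; x points along the fingers, y is the direction in which the jaws open and shut, and the axes are right-handed (so a half turn about x gives the same grasp; the last joint's range is limited). The gripper opens to 93 mm and grips with 3 to 60 N. Pads are 15 mm wide; open, the fingers measure 128 mm over their backs; the gripper's body (75 mm by 188 mm) begins 65 mm behind the grasp point.
Start: joints at [1.198, 0.13, 1.488, -0, 1.523, -0.085], TCP at [0.17, 0.575, 0.303] pointing down, gripper open.
Joint ranges: [-2.96, 2.96], [-0.89, 2.26], [0.02, 2.5], [-1.34, 4.48], [0, 2.73], [-2.66, 2.66]. Speed limits (rad/s): [2.39, 2.39, 2.79, 3.14, 3.14, 3.14].

## Interface

Orientations are given as a rotation vector (axis times angle).
In Python, from plant import telemetry, read_camera, camera_params, robot gives the robot as it stands.
- The arm moves only by the tool step_arm, never from a script. Its argument "commands" is a list of rows, each an object with "xyz": the shift along the tool's x, y, z in mm, a list of three; "turn": the turn, a rotation vector about the tool's x, y, z in rad, a list of three; "grip": the finger opening in mm, from 0 to 93. In form: [{"xyz": [dx, dy, dz], "turn": [ax, ay, az], "grip": grip}, ...]. A call has 1 to 12 rows; each row is the pose to reach, as a shift and turn from the pose commanded when the call began, along the tool's axes at that moment; what a row does not reach only later rows make up. A row lasts 1/8 s, in which the tool goes at most 62.5 mm and 10.7 degrees, less where a joint would pass 70% of its speed; a pose out of reach is approached as far as the arm can. A call with a gripper value outside its range is refused whole. The fingers move at their own pace and stop on an object; "force" is the grip in N (left out, the last holds). Time passes only in rows, so rows that repeat a pose let the fingers close. It gives the time, the measured TCP pose, the force and the opening at its end, in the units of the state.
- telemetry.read_state(): the state, without advancing time (a new reading comes with each control period).
- read_camera(name): name is "side" or "top" or "wrist"; returns the picture (420x560x3 uint8, red, green, blue); there is no depth.
- camera_params(name): a dict with "mtx" (3x3 intrinsics, pixels), "rvec" (rotation vector, rad) and "tvec" (3), from world to camera coordinates, as OpenCV has them. Camera axes: x right, y down, z forward; pixel columns grow to the right and rows downward; lengths in m; the calibration is good to about 2 mm. A picture is of the moment at which its call begins: read the wrist's pose just before it. camera_params takes no time and is no camera call; for the wrist camera it gives the pose at the moment of the call.
- robot.close_job(): hands the job in, once; it reports no verdict.
The state is a dict: "t": time; "q": joint angles; "dq": joint speeds; "joint_torque": joint torques, N m; "tool_pos": TCP position; "orientation": TCP orientation; "force": force on the tool from outside, world axes, zero at the start; "wrist_torque": the same for the moment, N m; "opening": finger opening in m.
Only numpy, scipy, OpenCV 4.12 (cv2) and the standard library are available. Lean on these libraries where they do the work, as an engineer would, in place of code of your own. Each camera call takes 0.05 s, during which the arm holds its last target. There are 200 camera calls.

## Task

Three identical amber bottles with black caps stand on the lab bench: two are empty and one is full. Lift them to feel which one is full, and stand that one upright inside the blue tray; any empty bottle you picked up goes back upright where it stood. They are glass: set every bottle down, do not drop it.

Things in the scene. Friction and masses are not known exactly. Their poses are not given: they have to be found in the camera images.
- amber_p_mid (a point): one of three bottles of identical look: squat round dark-amber bottle with a white paper band and a flat black screw cap, closed. 56 mm body diameter up to 56 mm height, then a shoulder and a 48 mm diameter cap from 67 mm to the top at 85 mm. Rigid, stands upright on the bench. This point is its centre, on its axis half-way up (42.5 mm above its underside); z points up its axis. An empty bottle weighs 130 to 170 g, the full one 400 to 540 g; only lifting tells which is which.
- amber_q_mid (a point): another of the three identical bottles, the same in every size and point as amber_p_mid; it may be the full one or an empty one (130 to 170 g empty, 400 to 540 g full).
- amber_r_mid (a point): another of the three identical bottles, the same in every size and point as amber_p_mid; it may be the full one or an empty one (130 to 170 g empty, 400 to 540 g full).
- tray_floor (a point): shallow open blue plastic tray, fixed to the bench, 160 mm (its x) by 130 mm (its y) outside, 15 mm high, walls 5 mm thick, floor 5 mm thick. This point is the centre of the inner floor, 5 mm above the bench; x and y run along the tray's sides, z up. A stoppered conical flask 110 mm high stands somewhere among the bottles and the tray; anything carried across should clear it.

How it is judged:
By the outcome, as a careful person would: the job done as asked, in the order asked, and still so for the second after the job is handed in, with the robot touching nothing.
It also fails if it takes over 64 s, if anything falls off the work surface, if the arm or the gripper's body presses on something with over 40 N, if the wrist force passes 120 N, or if a joint passes its speed limit or range.

## Working session

There is one attempt and no reset: what is moved stays moved. The work goes in short steps, Python scripts to look and compute and a tool call to move; the robot and the scene stay as the last step left them, time stands still between calls to the robot, and variables do not carry over. Pictures are saved under pics/ and viewed, about 8 in all and at most 12, crops included, and the job is handed in when it is done.

Besides the shell and the picture viewer there is one more tool, called after "Call:" as a command line: name --argument value ..., lists and objects as JSON in quotes. step_arm: Moves the arm, as the interface text tells. Its arguments: {"type":"object","properties":{"commands":{"type":"array"},"force":{"type":"number"}},"required":["commands"]}

```bash
mkdir -p pics
python3 - <<'E'
from plant import telemetry, read_camera, camera_params
import cv2
for n in ["top","side"]:
    cv2.imwrite(f"pics/{n}0.png",cv2.cvtColor(read_camera(n),cv2.COLOR_RGB2BGR))
    p=camera_params(n);print(n,p)
s=telemetry.read_state();print(s)
E
```

```text
top {'mtx': array([[444.86205606,   0.        , 273.17418106],
       [  0.        , 444.86205606, 205.38786417],
       [  0.        ,   0.        ,   1.        ]]), 'rvec': array([ 2.05283734, -2.15194326,  0.23641344]), 'tvec': array([0.00612917, 0.53312117, 1.027165  ])}
side {'mtx': array([[402.15292962,   0.        , 277.74973284],
       [  0.        , 402.15292962, 210.20331886],
       [  0.        ,   0.        ,   1.        ]]), 'rvec': array([ 2.31630511, -0.28488323,  0.14919044]), 'tvec': array([-0.4915307 ,  0.1329833 ,  0.81987278])}
{'t': 0.1, 'q': array([ 1.19759620e+00,  1.31068427e-01,  1.48916822e+00, -1.05363036e-05,
        1.52301213e+00, -8.53929007e-02]), 'dq': array([ 0.00285553,  0.00124496, -0.0016299 , -0.00272022, -0.00043913,
       -0.00063339]), 'joint_torque': array([ 8.13225124e-04, -5.61340392e+01, -4.93096662e+01,  7.70786684e-02,
        2.90145533e-02, -2.75749591e-05]), 'tool_pos': array([0.17014944, 0.57497482, 0.30180371]), 'orientation': array([ 0.22464098,  1.55933207, -0.22718539]), 'force': array([0.51470699, 0.55537989, 0.24877778]), 'wrist_torque': array([-0.00956567,  0.04005229, -0.04136629]), 'opening': 0.092791903333921}
```

View pics/top0.png

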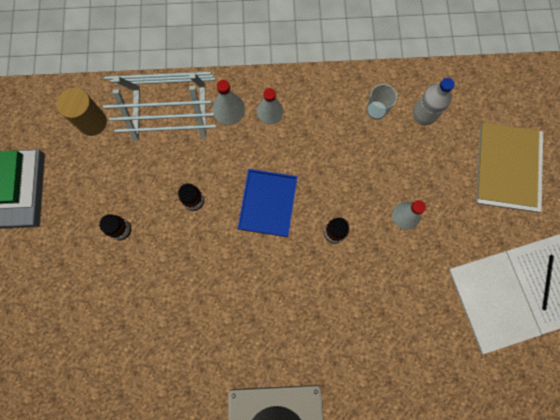

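View pics/side0.png

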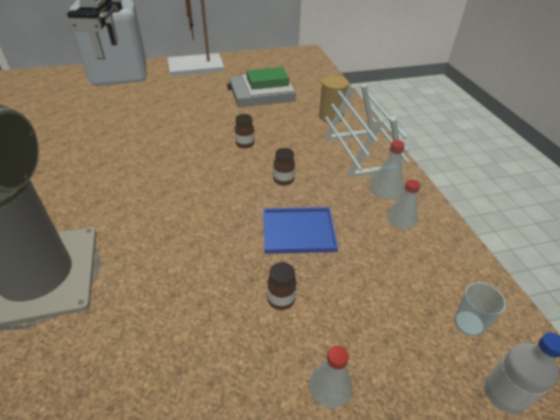

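The top view shows bottle caps at about (113,226), (190,196) and (337,229), with the tray centred at (268,203). In the side view the caps are at (244,119), (285,154) and (282,271), and the tray is at (300,230). The small flask is at (405,213) in the top view, with others behind the tray.

```bash
cat > h.py <<'E'
import numpy as np, cv2
from plant import telemetry, read_camera, camera_params
def P(p):
    R=cv2.Rodrigues(np.array(p["rvec"]))[0]; return np.array(p["mtx"])@np.c_[R,p["tvec"]]
def tri(pa,a,pb,b):
    X=cv2.triangulatePoints(P(pa),P(pb),np.array(a,float).T,np.array(b,float).T); return (X[:3]/X[3]).T
def onz(p,uv,z):
    M=P(p); H=np.c_[M[:,0],M[:,1],M[:,2]*z+M[:,3]]
    return cv2.perspectiveTransform(np.array(uv,float)[None],np.linalg.inv(H))[0]
def proj(p,X): return cv2.projectPoints(np.array(X,float),np.array(p["rvec"]),np.array(p["tvec"]),np.array(p["mtx"]),None)[0][:,0]
E
python3 - <<'E'
from h import *
np.set_printoptions(precision=4,suppress=True)
t,s=camera_params("top"),camera_params("side")
a=[(112.5,224),(189,195),(337,229),(250,170),(297,176),(289,236),(239,230),(418,207),(269,94),(224,86)]
b=[(244,118.5),(285,153.5),(282.5,270),(332,208),(336,251),(265,252),(265,209),(338,355),(412,185),(397,146)]
X=tri(t,a,s,b);print(X)
print(onz(t,a[:3],.085),onz(s,b[:3],.085));print(onz(t,a[3:7],.015),onz(s,b[3:7],.015))
print(camera_params("wrist"))
E
```

```text
[[ 0.5013  0.3623  0.0878]
 [ 0.5667  0.1817  0.0843]
 [ 0.4672 -0.1671  0.0828]
 [ 0.6449  0.0358  0.0146]
 [ 0.6193 -0.0848  0.0042]
 [ 0.4641 -0.0555  0.0088]
 [ 0.4885  0.0694  0.0146]
 [ 0.504  -0.3564  0.1053]
 [ 0.8071 -0.0217  0.1037]
 [ 0.8182  0.0867  0.1332]]
[[ 0.5001  0.3633]
 [ 0.5623  0.1818]
 [ 0.463  -0.1664]] [[ 0.5043  0.3674]
 [ 0.5717  0.1817]
 [ 0.4715 -0.1685]]
[[ 0.64    0.0365]
 [ 0.6179 -0.0844]
 [ 0.4625 -0.0552]
 [ 0.4837  0.0696]] [[ 0.6508  0.0361]
 [ 0.6125 -0.0935]
 [ 0.4637 -0.0606]
 [ 0.4942  0.0696]]
{'mtx': array([[365.003 ,   0.    , 281.9413],
       [  0.    , 365.003 , 213.9676],
       [  0.    ,   0.    ,   1.    ]]), 'rvec': array([-2.3391, -1.7471, -0.2329]), 'tvec': array([-0.6003, -0.0309,  0.39  ])}
```

```bash
cat >> h.py <<'E'
def st():
    s=telemetry.read_state(); R=cv2.Rodrigues(s["orientation"])[0]
    print("t",s["t"],"pos",s["tool_pos"].round(4),"F",s["force"].round(2),"open",round(s["opening"]*1e3,1)); return s,R
def to(*W):
    s,R=st(); print(R.round(3))
    for w in W: print(w,"->",((R.T@(np.array(w)-s["tool_pos"]))*1e3).round(1))
E
python3 - <<'E'
from h import *
to((.502,.363,.30),(.566,.182,.3),(.467,-.167,.3))
p=camera_params("wrist"); R=cv2.Rodrigues(p["rvec"])[0]; print(-R.T@p["tvec"],R[2])
E
```

```text
t 0.1 pos [0.1701 0.575  0.3018] F [0.51 0.56 0.25] open 92.8
[[-0.001  0.284  0.959]
 [-0.002  0.959 -0.284]
 [-1.    -0.002 -0.   ]]
(0.502, 0.363, 0.3) -> [   1.9 -109.1  378.4]
(0.566, 0.182, 0.3) -> [   2.2 -264.4  491.1]
(0.467, -0.167, 0.3) -> [   2.8 -627.2  495.3]
[0.10086802 0.59637992 0.3842292 ] [ 0.25156057 -0.0748339  -0.96494413]
```

Call:
step_arm --commands '[{"xyz":[0,-14,50],"turn":[0,0,0],"grip":93},{"xyz":[0,-28,100],"turn":[0,0,0],"grip":93},{"xyz":[0,-43,150],"turn":[0,0,0],"grip":93},{"xyz":[0,-58,200],"turn":[0,0,0],"grip":93},{"xyz":[0,-72,250],"turn":[0,0,0],"grip":93},{"xyz":[0,-87,300],"turn":[0,0,0],"grip":93},{"xyz":[0,-101,350],"turn":[0,0,0],"grip":93},{"xyz":[0,-109,378],"turn":[0,0,0],"grip":93},{"xyz":[0,-109,378],"turn":[0,0,0],"grip":93},{"xyz":[0,-109,378],"turn":[0,0,0],"grip":93}]'

```text
t: 1.35
tool_pos: [0.5012, 0.3638, 0.3022]
orientation: [0.226, 1.56, -0.226]
force: [-0.5, -0.1, 0.5]
opening: 0.0929
```

Run:
```python
from h import *
s,R=st(); p=camera_params("wrist"); im=read_camera("wrist")
cv2.imwrite("pics/w1.png",cv2.cvtColor(im,cv2.COLOR_RGB2BGR))
print(proj(p,[(.502,.363,.085),(.502,.363,0)]))
```

```text
t 1.35 pos [0.5012 0.3638 0.3022] F [-0.55 -0.13  0.51] open 92.9
[[280.15434137 205.00496924]
 [280.4647612  186.10526513]]
```

View pics/w1.png

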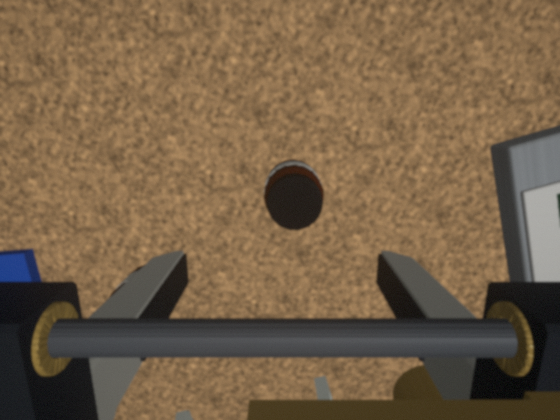

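The wrist view shows the cap centre of bottle A at about (294,201), with the fingers open at either side of it and below.

Run:
```python
from h import *
p=camera_params("wrist"); q=onz(p,[(294,201)],.085)[0]; print(q)
to((q[0],q[1],.2),(q[0],q[1],.107))
t=camera_params("top"); print(tri(p,[(294,201)],t,[(112.5,224)]), tri(p,[(294,201)],camera_params("side"),[(244,118.5)]))
```

```text
[0.50181405 0.37553072]
t 1.4 pos [0.5009 0.3641 0.3024] F [-0.9   0.73 -0.54] open 92.7
[[-0.001  0.283  0.959]
 [-0.     0.959 -0.283]
 [-1.    -0.    -0.001]]
(np.float64(0.5018140488191948), np.float64(0.3755307226800263), 0.2) -> [102.4  11.3  -2.3]
(np.float64(0.5018140488191948), np.float64(0.3755307226800263), 0.107) -> [195.4  11.3  -2.2]
[[0.50727317 0.37443285 0.0548083 ]] [[0.50448876 0.37531627 0.08002108]]
```

Call:
step_arm --commands '[{"xyz":[30,5,-1],"turn":[0,0,0],"grip":93},{"xyz":[65,10,-2],"turn":[0,0,0],"grip":93},{"xyz":[95,11,-2],"turn":[0,0,0],"grip":93},{"xyz":[95,11,-2],"turn":[0,0,0],"grip":93},{"xyz":[95,11,-2],"turn":[0,0,0],"grip":93}]'

```text
t: 2.02
tool_pos: [0.5029, 0.3755, 0.2092]
orientation: [0.226, 1.558, -0.224]
force: [-0.1, 1.3, 1.2]
opening: 0.0929
```

Run:
```python
from h import *
s,R=st(); im=read_camera("wrist")
cv2.imwrite("pics/w2.png",cv2.cvtColor(im,cv2.COLOR_RGB2BGR))
p=camera_params("wrist");q=s["tool_pos"]
print(proj(p,[(q[0],q[1],.085)]))
```

```text
t 2.025 pos [0.5029 0.3755 0.2092] F [-0.08  1.32  1.24] open 92.9
[[279.57339995 238.74800455]]
```

View pics/w2.png

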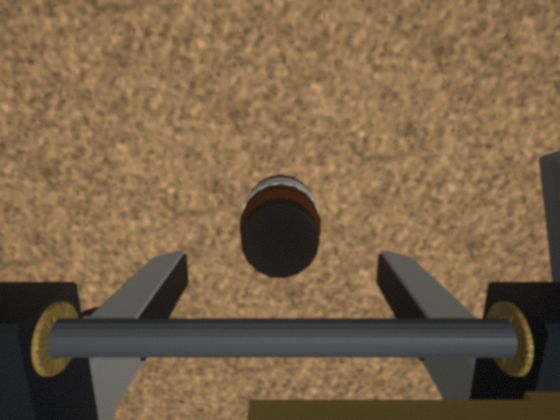

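Cap centre at (280,237), against a predicted (280,239), so the gripper is centred over it. I'll descend and grip.

Call:
step_arm --commands '[{"xyz":[40,0,0],"turn":[0,0,0],"grip":93},{"xyz":[75,0,0],"turn":[0,0,0],"grip":93},{"xyz":[102,0,0],"turn":[0,0,0],"grip":93},{"xyz":[102,0,0],"turn":[0,0,0],"grip":93},{"xyz":[102,0,0],"turn":[0,0,0],"grip":70},{"xyz":[102,0,0],"turn":[0,0,0],"grip":45},{"xyz":[102,0,0],"turn":[0,0,0],"grip":45},{"xyz":[102,0,0],"turn":[0,0,0],"grip":45},{"xyz":[102,0,0],"turn":[0,0,0],"grip":45},{"xyz":[102,0,0],"turn":[0,0,0],"grip":45}]' --force 30

```text
t: 3.32
tool_pos: [0.5033, 0.3747, 0.1063]
orientation: [0.226, 1.558, -0.226]
force: [-2.0, -1.5, 5.5]
opening: 0.0562
```

Call:
step_arm --commands '[{"xyz":[-10,0,0],"turn":[0,0,0],"grip":45},{"xyz":[-25,0,0],"turn":[0,0,0],"grip":45},{"xyz":[-40,0,0],"turn":[0,0,0],"grip":45},{"xyz":[-40,0,0],"turn":[0,0,0],"grip":45},{"xyz":[-40,0,0],"turn":[0,0,0],"grip":45},{"xyz":[-40,0,0],"turn":[0,0,0],"grip":45},{"xyz":[-40,0,0],"turn":[0,0,0],"grip":45}]'

```text
t: 4.2
tool_pos: [0.5027, 0.3744, 0.145]
orientation: [0.225, 1.56, -0.227]
force: [0.4, -0.1, -1.5]
opening: 0.0562
```

Call:
step_arm --commands '[{"xyz":[0,0,0],"turn":[0,0,0],"grip":45}]'

```text
t: 4.32
tool_pos: [0.5028, 0.3745, 0.1453]
orientation: [0.226, 1.559, -0.226]
force: [-0.7, -0.2, -2.3]
opening: 0.0565
```

Call:
step_arm --commands '[{"xyz":[0,0,0],"turn":[0,0,0],"grip":45}]'

```text
t: 4.45
tool_pos: [0.503, 0.3746, 0.1456]
orientation: [0.226, 1.559, -0.226]
force: [-0.9, -0.1, -1.4]
opening: 0.056
```

Call:
step_arm --commands '[{"xyz":[0,0,0],"turn":[0,0,0],"grip":45}]'

```text
t: 4.58
tool_pos: [0.503, 0.3747, 0.1457]
orientation: [0.226, 1.559, -0.226]
force: [0.0, 0.3, -1.6]
opening: 0.0559
```

Mean about −1.7 N, or roughly 170 g, so A is empty. I'll set it back.

Call:
step_arm --commands '[{"xyz":[15,0,0],"turn":[0,0,0],"grip":45},{"xyz":[28,0,0],"turn":[0,0,0],"grip":45},{"xyz":[36,0,0],"turn":[0,0,0],"grip":45},{"xyz":[39,0,0],"turn":[0,0,0],"grip":45},{"xyz":[40,0,0],"turn":[0,0,0],"grip":45},{"xyz":[40,0,0],"turn":[0,0,0],"grip":45},{"xyz":[40,0,0],"turn":[0,0,0],"grip":45},{"xyz":[40,0,0],"turn":[0,0,0],"grip":45}]'

```text
t: 5.58
tool_pos: [0.5028, 0.3746, 0.1063]
orientation: [0.225, 1.56, -0.226]
force: [-5.2, -2.9, 5.2]
opening: 0.056
```

Call:
step_arm --commands '[{"xyz":[0,0,0],"turn":[0,0,0],"grip":65},{"xyz":[0,0,0],"turn":[0,0,0],"grip":80},{"xyz":[0,0,0],"turn":[0,0,0],"grip":93},{"xyz":[0,0,0],"turn":[0,0,0],"grip":93},{"xyz":[0,0,0],"turn":[0,0,0],"grip":93},{"xyz":[-25,0,0],"turn":[0,0,0],"grip":93},{"xyz":[-70,0,0],"turn":[0,0,0],"grip":93},{"xyz":[-120,0,0],"turn":[0,0,0],"grip":93},{"xyz":[-170,0,0],"turn":[0,0,0],"grip":93},{"xyz":[-195,0,0],"turn":[0,0,0],"grip":93},{"xyz":[-195,0,0],"turn":[0,0,0],"grip":93}]'

```text
t: 6.95
tool_pos: [0.504, 0.3753, 0.3038]
orientation: [0.228, 1.555, -0.223]
force: [-0.5, 0.3, 0.3]
opening: 0.0929
```

Run:
```python
from h import *
to((.57,.185,.30))
```

```text
t 6.95 pos [0.504  0.3753 0.3038] F [-0.51  0.32  0.31] open 92.9
[[ 0.005  0.284  0.959]
 [ 0.003  0.959 -0.284]
 [-1.     0.004  0.004]]
(0.57, 0.185, 0.3) -> [   3.5 -163.8  117.3]
```

Call:
step_arm --commands '[{"xyz":[0,-40,29],"turn":[0,0,0],"grip":93},{"xyz":[0,-82,59],"turn":[0,0,0],"grip":93},{"xyz":[0,-123,88],"turn":[0,0,0],"grip":93},{"xyz":[20,-164,117],"turn":[0,0,0],"grip":93},{"xyz":[60,-164,117],"turn":[0,0,0],"grip":93},{"xyz":[80,-164,117],"turn":[0,0,0],"grip":93},{"xyz":[80,-164,117],"turn":[0,0,0],"grip":93},{"xyz":[80,-164,117],"turn":[0,0,0],"grip":93}]'

```text
t: 7.95
tool_pos: [0.5689, 0.185, 0.2217]
orientation: [0.225, 1.558, -0.225]
force: [0.5, 0.6, 0.4]
opening: 0.0926
```

Run:
```python
from h import *
s,R=st(); im=read_camera("wrist")
cv2.imwrite("pics/w3.png",cv2.cvtColor(im,cv2.COLOR_RGB2BGR))
p=camera_params("wrist");q=s["tool_pos"]
print(proj(p,[(q[0],q[1],.085)]))
```

```text
t 7.95 pos [0.5689 0.185  0.2217] F [0.47 0.59 0.4 ] open 92.6
[[279.90931601 232.45078032]]
```

View pics/w3.png

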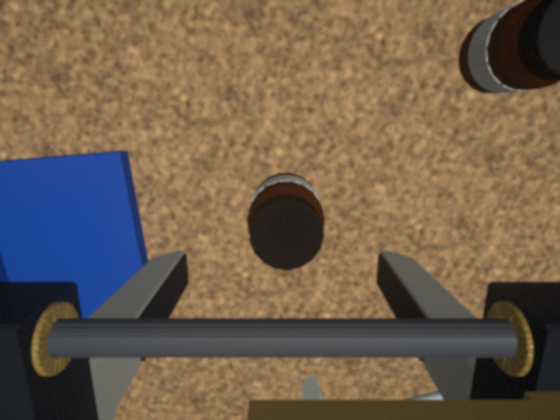

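Cap B at (286,232) against a predicted 280, so shift +3.5 mm in tool y. A is still upright at the top right, and a tray corner is at (126,152).

Call:
step_arm --commands '[{"xyz":[40,3.5,0],"turn":[0,0,0],"grip":93},{"xyz":[80,3.5,0],"turn":[0,0,0],"grip":93},{"xyz":[115,3.5,0],"turn":[0,0,0],"grip":93},{"xyz":[115,3.5,0],"turn":[0,0,0],"grip":93},{"xyz":[115,3.5,0],"turn":[0,0,0],"grip":70},{"xyz":[115,3.5,0],"turn":[0,0,0],"grip":45},{"xyz":[115,3.5,0],"turn":[0,0,0],"grip":45},{"xyz":[115,3.5,0],"turn":[0,0,0],"grip":45},{"xyz":[115,3.5,0],"turn":[0,0,0],"grip":45},{"xyz":[115,3.5,0],"turn":[0,0,0],"grip":45}]' --force 30

```text
t: 9.25
tool_pos: [0.5699, 0.1875, 0.1063]
orientation: [0.226, 1.558, -0.226]
force: [-2.4, 0.7, 5.6]
opening: 0.0544
```

Call:
step_arm --commands '[{"xyz":[-10,0,0],"turn":[0,0,0],"grip":45},{"xyz":[-25,0,0],"turn":[0,0,0],"grip":45},{"xyz":[-40,0,0],"turn":[0,0,0],"grip":45},{"xyz":[-40,0,0],"turn":[0,0,0],"grip":45},{"xyz":[-40,0,0],"turn":[0,0,0],"grip":45},{"xyz":[-40,0,0],"turn":[0,0,0],"grip":45},{"xyz":[-40,0,0],"turn":[0,0,0],"grip":45}]'

```text
t: 10.12
tool_pos: [0.5693, 0.1874, 0.1451]
orientation: [0.226, 1.56, -0.226]
force: [1.0, 0.6, -3.9]
opening: 0.0542
```

Call:
step_arm --commands '[{"xyz":[0,0,0],"turn":[0,0,0],"grip":45}]'

```text
t: 10.25
tool_pos: [0.5694, 0.1875, 0.1453]
orientation: [0.226, 1.56, -0.226]
force: [0.4, -0.4, -4.2]
opening: 0.0541
```

Call:
step_arm --commands '[{"xyz":[0,0,0],"turn":[0,0,0],"grip":45}]'

```text
t: 10.38
tool_pos: [0.5696, 0.1875, 0.1456]
orientation: [0.226, 1.559, -0.226]
force: [0.4, -0.7, -5.4]
opening: 0.0545
```

Call:
step_arm --commands '[{"xyz":[0,0,0],"turn":[0,0,0],"grip":45}]'

```text
t: 10.5
tool_pos: [0.5696, 0.1875, 0.1457]
orientation: [0.226, 1.559, -0.226]
force: [-0.6, -0.1, -4.0]
opening: 0.0544
```

Run:
```python
from h import *
s,R=st(); im=read_camera("wrist"); sd=read_camera("side")
p=camera_params("wrist"); pt=onz(p,[(126,152)],.015)
q=s["tool_pos"]; pc=proj(camera_params("side"),[(q[0],q[1],q[2]-.05)])[0]; print(pc)
print(proj(p,[(q[0],q[1],q[2]-.0213)]))
x,y=int(pc[0]),int(pc[1]); c=cv2.resize(sd[y-75:y+75,x-70:x+70],None,fx=3,fy=3)
im=np.hstack([cv2.resize(im,None,fx=.68,fy=.68),np.zeros((286,1,3),np.uint8)])
o=np.zeros((450,801,3),np.uint8); o[:286,:im.shape[1]]=im; o[:450,381:801]=c
cv2.imwrite("pics/w4.png",cv2.cvtColor(o[:,:800],cv2.COLOR_RGB2BGR))
```

```text
t 10.5 pos [0.5696 0.1875 0.1457] F [-0.62 -0.12 -3.97] open 54.4
[283.70848232 148.7009556 ]
[[279.34215941 344.80658061]]
```

View pics/w4.png

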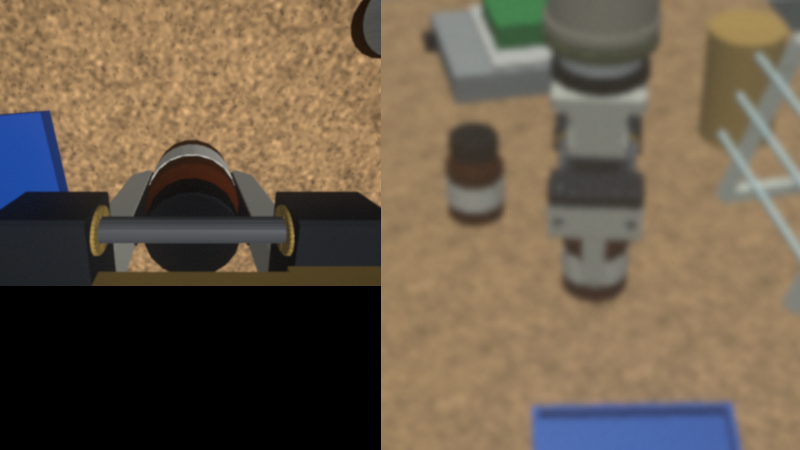

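The held bottle hangs centred and upright, with its cap at about (281,338) in the wrist image against a predicted (279,345). At about −4.4 N (450 g), B is the full one. A stands upright in the side crop. I'll carry B to the tray.

Call:
step_arm --commands '[{"xyz":[-30,0,0],"turn":[0,0,0],"grip":45},{"xyz":[-70,0,0],"turn":[0,0,0],"grip":45},{"xyz":[-105,-25,5],"turn":[0,0,0],"grip":45},{"xyz":[-105,-60,13],"turn":[0,0,0],"grip":45},{"xyz":[-105,-95,20],"turn":[0,0,0],"grip":45},{"xyz":[-105,-130,28],"turn":[0,0,0],"grip":45},{"xyz":[-105,-165,35],"turn":[0,0,0],"grip":45},{"xyz":[-105,-185,39],"turn":[0,0,0],"grip":45},{"xyz":[-105,-193,41],"turn":[0,0,0],"grip":45},{"xyz":[-105,-193,41],"turn":[0,0,0],"grip":45},{"xyz":[-105,-193,41],"turn":[0,0,0],"grip":45}]'

```text
t: 11.98
tool_pos: [0.5543, -0.0082, 0.2507]
orientation: [0.226, 1.559, -0.225]
force: [0.1, 0.7, -3.9]
opening: 0.0546
```

Run:
```python
from h import *
s,R=st(); im=read_camera("wrist"); sd=read_camera("side"); p=camera_params("wrist")
q=s["tool_pos"];print("floor point",proj(p,[(q[0],q[1],.005)]),proj(camera_params("side"),[(q[0],q[1],.005)]))
o=np.hstack([cv2.resize(x,(400,300)) for x in (im,sd)])
cv2.imwrite("pics/w5.png",cv2.cvtColor(o,cv2.COLOR_RGB2BGR))
```

```text
t 11.975 pos [ 0.5543 -0.0082  0.2507] F [ 0.07  0.68 -3.89] open 54.6
floor point [[280.66887422 196.43157993]] [[298.38483407 230.7596562 ]]
```

View pics/w5.png

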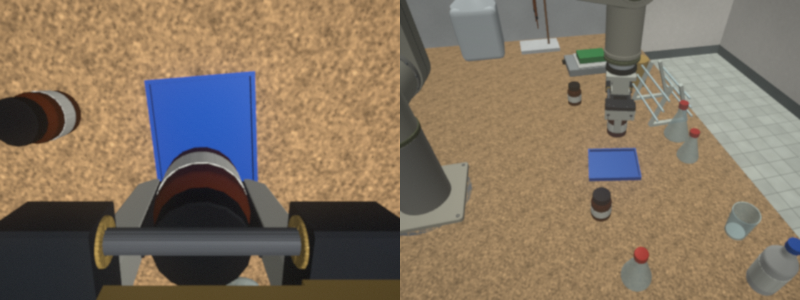

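The wrist view shows the tray's near corners at (206,112) and (356,101) full scale. In the side view, the point below the gripper, (298,231), falls on the tray centre.

Run:
```python
from h import *
s,R=st(); p=camera_params("wrist")
c=onz(p,[(206,112),(356,101)],.015); print(c)
u=c[0]-c[1]; L=np.linalg.norm(u); n=np.array([-u[1],u[0]])/L; print(L, c.mean(0)+n*.08)
to(tuple(c.mean(0)+n*.08)+(.114,))
```

```text
t 12.075 pos [ 0.5542 -0.0082  0.2507] F [ 0.46 -0.01 -3.17] open 54.5
[[ 0.46492297 -0.04710135]
 [ 0.49191905  0.07572105]]
0.1257542481985128 [ 0.55655588 -0.00286401]
t 12.075 pos [ 0.5542 -0.0082  0.2507] F [ 0.46 -0.01 -3.17] open 54.5
[[-0.     0.283  0.959]
 [ 0.     0.959 -0.283]
 [-1.     0.    -0.   ]]
(np.float64(0.5565558807667278), np.float64(-0.0028640145900465895), 0.114) -> [136.7   5.7   0.7]
```

Call:
step_arm --commands '[{"xyz":[35,5,0],"turn":[0,0,0],"grip":45},{"xyz":[75,5,0],"turn":[0,0,0],"grip":45},{"xyz":[105,5,0],"turn":[0,0,0],"grip":45},{"xyz":[123,5,0],"turn":[0,0,0],"grip":45},{"xyz":[132,5,0],"turn":[0,0,0],"grip":45},{"xyz":[136,5,0],"turn":[0,0,0],"grip":45},{"xyz":[137.5,5,0],"turn":[0,0,0],"grip":45},{"xyz":[138.5,5,0],"turn":[0,0,0],"grip":45},{"xyz":[138.5,5,0],"turn":[0,0,0],"grip":45},{"xyz":[138.5,5,0],"turn":[0,0,0],"grip":45},{"xyz":[138.5,5,0],"turn":[0,0,0],"grip":45}]'

```text
t: 13.45
tool_pos: [0.5557, -0.0044, 0.1124]
orientation: [0.226, 1.559, -0.226]
force: [-0.1, 0.0, -3.5]
opening: 0.0545
```

Call:
step_arm --commands '[{"xyz":[0.5,0,0],"turn":[0,0,0],"grip":45},{"xyz":[0.5,0,0],"turn":[0,0,0],"grip":45}]'

```text
t: 13.7
tool_pos: [0.5555, -0.0044, 0.1116]
orientation: [0.226, 1.559, -0.226]
force: [-0.1, 0.1, -3.9]
opening: 0.0546
```

Call:
step_arm --commands '[{"xyz":[0.5,0,0],"turn":[0,0,0],"grip":45},{"xyz":[0.5,0,0],"turn":[0,0,0],"grip":45},{"xyz":[0.5,0,0],"turn":[0,0,0],"grip":45}]'

```text
t: 14.08
tool_pos: [0.5556, -0.0044, 0.1114]
orientation: [0.226, 1.559, -0.226]
force: [-0.9, -0.3, -2.3]
opening: 0.0543
```

Call:
step_arm --commands '[{"xyz":[0.5,0,0],"turn":[0,0,0],"grip":45},{"xyz":[0.5,0,0],"turn":[0,0,0],"grip":45},{"xyz":[0.5,0,0],"turn":[0,0,0],"grip":45}]'

```text
t: 14.45
tool_pos: [0.5556, -0.0044, 0.1113]
orientation: [0.226, 1.559, -0.226]
force: [-5.2, 1.5, 6.0]
opening: 0.0542
```

The bottle is in contact at the expected height. I'll release, retreat and swing aside.

Call:
step_arm --commands '[{"xyz":[0,0,0],"turn":[0,0,0],"grip":62},{"xyz":[0,0,0],"turn":[0,0,0],"grip":80},{"xyz":[0,0,0],"turn":[0,0,0],"grip":93},{"xyz":[0,0,0],"turn":[0,0,0],"grip":93},{"xyz":[0,0,0],"turn":[0,0,0],"grip":93},{"xyz":[-25,0,0],"turn":[0,0,0],"grip":93},{"xyz":[-70,0,0],"turn":[0,0,0],"grip":93},{"xyz":[-120,0,0],"turn":[0,0,0],"grip":93},{"xyz":[-170,0,0],"turn":[0,0,0],"grip":93},{"xyz":[-195,0,0],"turn":[0,0,0],"grip":93}]'

```text
t: 15.7
tool_pos: [0.5565, -0.0045, 0.3096]
orientation: [0.226, 1.554, -0.226]
force: [-0.5, -0.4, 0.3]
opening: 0.0935
```

Call:
step_arm --commands '[{"xyz":[0,45,-20],"turn":[0,0,0],"grip":93},{"xyz":[0,90,-40],"turn":[0,0,0],"grip":93},{"xyz":[0,135,-60],"turn":[0,0,0],"grip":93},{"xyz":[0,180,-80],"turn":[0,0,0],"grip":93},{"xyz":[0,225,-100],"turn":[0,0,0],"grip":93},{"xyz":[0,270,-120],"turn":[0,0,0],"grip":93},{"xyz":[0,315,-140],"turn":[0,0,0],"grip":93},{"xyz":[0,360,-160],"turn":[0,0,0],"grip":93},{"xyz":[0,400,-180],"turn":[0,0,0],"grip":93},{"xyz":[0,400,-180],"turn":[0,0,0],"grip":93},{"xyz":[0,400,-180],"turn":[0,0,0],"grip":93}]'

```text
t: 17.08
tool_pos: [0.4965, 0.4299, 0.3054]
orientation: [0.225, 1.559, -0.226]
force: [-0.3, -0.2, 0.0]
opening: 0.093
```

Run:
```python
from h import *
st(); o=np.hstack([cv2.resize(read_camera(n),(400,300)) for n in ("top","side")])
cv2.imwrite("pics/f.png",cv2.cvtColor(o,cv2.COLOR_RGB2BGR))
```

```text
t 17.075 pos [0.4965 0.4299 0.3054] F [-0.27 -0.24  0.01] open 93.0
```

View pics/f.png

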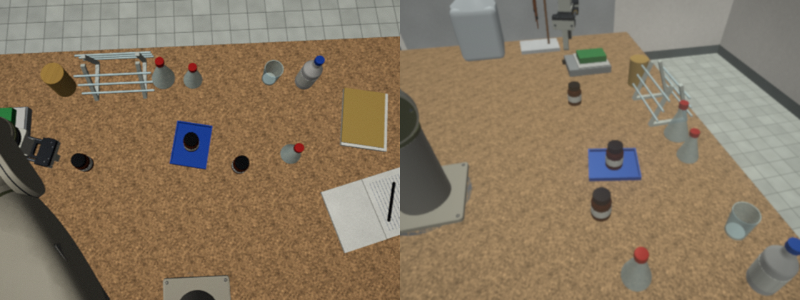

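The top view shows B upright inside the tray at (191,141). A is upright at its place (82,161), C is untouched at (241,164), and the gripper is clear. I'll hand in the job.

```bash
python3 -c "
from plant import robot
print(robot.close_job())"
```

```text
the job is handed in; nothing more can be done
None
```

The full bottle is standing upright in the blue tray, and the job was handed in at about 17 s of the 64 s allowed.

- **Left bottle:** it pulled about 1.7 N when lifted (roughly 170 g), so it is empty. I set it back where it stood; the gripper's position on release matched its position at pick-up to within 1 mm.
- **Middle bottle:** it pulled about 4.1 N (roughly 420 g, single readings 3.2 to 5.4 N), so it is the full one. I carried it at about 145 mm clearance and lowered it in small steps until the force showed contact at the tray floor height. Then I released it.
- **Third bottle:** I never touched it, since the full one was already found.

The last top and side pictures show all three bottles upright, the full one well inside the tray, and the gripper clear.

Two checks disagreed:
- **First bottle position:** the top camera placed the first bottle about 12 mm off from the wrist camera. I used the wrist view, and the grasp confirmed it.
- **Grip opening:** it read 54.4 mm on the full bottle against 56 mm on the empty one. A picture showed the full bottle centred and upright in the grip.

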